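# Dial off, then hold the mixer's cover over its screw holes

### The arm

A 6-joint arm with a two-finger parallel gripper is mounted at the origin on the work surface. World frame = base frame: x ahead of the robot, y to its left, z up, the work surface at z = 0. Lengths are in m, angles in rad, forces in N, time in s.
With the tool pointing down it reaches from about 0.35 to 0.925 m from the base axis. Payload 6.4 kg.
Tool frame: the origin (TCP) lies between the finger pads; the fingertips stand 19 mm ahead of it and the grasp point (between the pads) is the TCP; z points along the fingers, x is the direction in which the jaws open and shut, and the axes are right-handed (so a half turn about z gives the same grasp; the last joint's range is limited). The gripper opens to 85 mm and grips with 20 to 120 N. Pads are 22 mm wide; open, the fingers measure 114 mm over their backs; the gripper's body (76 mm by 85 mm) begins 54 mm behind the grasp point. The pads swing forward as they close: fully open they stand 13 mm farther back than shut.
Start: joints at [-1.363, 0.245, 1.558, -0, 1.339, -0.174], TCP at [0.242, -0.603, 0.25] pointing down, gripper open.
Joint ranges: [-3.13, 3.13], [-1.02, 2.26], [0.13, 2.54], [-0.95, 4.09], [0.21, 2.88], [-2.74, 2.74]. Speed limits (rad/s): [2.57, 2.57, 3.14, 3.14, 3.14, 3.14].

### API

Orientations are given as a rotation vector (axis times angle).
In Python, from cell import robot gives the robot as it stands.
- The arm moves only by the shell command python3 -m handwheel 'ROWS' [OPENING] [FORCE]. ROWS is JSON, a list that holds one entry, the list of rows, each a list of 4 numbers: the shift along the tool's x, y, z normalised to -1 to 1, where 1 is 0.1 m, then the turn about the tool's z normalised to -1 to 1, where 1 is 6 degrees. A call has 1 to 10 rows; each row shifts and turns the pose as measured when the row begins, along the tool's axes as they then stand; what a row does not reach is not made up. A row lasts 1/12 s, in which the tool goes at most 41.7 mm and 7.16 degrees, less where a joint would pass 70% of its speed; a pose out of reach is approached as far as the arm can. A call with a number of a shift or a turn outside -1 to 1 is refused whole. A call with a gripper value outside its range is refused whole. OPENING is the opening, from 0 (shut) to 1 (fully open), set as the call begins (- or left out, the last holds). The fingers move at their own pace and stop on an object; FORCE is the grip in N (left out, the last holds). Time passes only in rows, so rows that do not move let the fingers close. It gives the time, the measured TCP pose, the force and the opening at its end, in the units of the state.
- robot.sense(): the state, without advancing time (a new reading comes with each control period).
- robot.camera(name): name is "scene" or "top"; returns a dict with "pixels" (420x560x3 uint8, red, green, blue), "camera_matrix" (3x3 intrinsics, pixels), "rvec" (rotation vector, rad) and "tvec" (3), from world to camera coordinates, as OpenCV has them. Camera axes: x right, y down, z forward; pixel columns grow to the right and rows downward; lengths in m; the calibration is good to about 2 mm. A picture is of the moment at which its call begins. There is no depth.
- robot.job_done(): hands the job in, once; it reports no verdict.
The state is a dict: "time_s": time; "joints": joint angles; "qd": joint speeds; "tau": joint torques, N m; "tool_pos": TCP position; "tool_rot": TCP orientation; "contact_force": force on the tool from outside, world axes, zero at the start; "moment": the same for the moment, N m; "gripper_width": finger opening in m.
Only numpy, scipy, OpenCV 4.12 (cv2) and the standard library are available. Lean on these libraries where they do the work, as an engineer would, in place of code of your own. Each camera call takes 0.05 s, during which the arm holds its last target.

### The job

First turn the mixer's speed dial so that its pointer stands on the long index line. Then take the cover plate, the one with four corner holes, by its rib and hold it level, hovering about a centimetre above the mixer's flange and touching nothing but the gripper, with its four holes lined up over the four threaded holes so that a colleague can drop each screw straight through. Finish while still holding it there, do not set it down, and leave everything else on the bench where it is.

Things in the scene. Friction and masses are not known exactly. Their poses are not given: they have to be found in the camera images.
- dial (a joint): Mixer's speed dial: black bar knob (bar 42 x 14 mm, 32 mm tall, on a 44 mm skirt) with a white pointer line on one half of its top. 0 rad = pointer on the scale's long index line, which points along the mixer's +x to the flange; positive = counter-clockwise from above. Starts at 0.5 to 1.4, turns freely past 0 (limits +-2.2), takes 0.05 N m, stays where left.
- dial_grip (a point): Point on the dial's axis, 12 mm below the top of its bar, 27 mm above the mixer's top panel. Does not turn with the dial; axes are the mixer's (+x towards the flange, z up). At dial value q the bar lies along the mixer's x turned by q about z. The flange's edge is 85 mm from this axis.
- flange_top (a point): Centre of the top face of the mixer's flange: rectangular aluminium pad, 90 mm (mixer's x) by 110 mm (y), 13 mm proud of the white housing, 75 mm above the bench, with a 44 mm bore in the middle and four 6 mm threaded holes near its corners. Axes are the mixer's, z up; the dial lies 130 mm away along -x.
- cover_center (a point): Cover plate, loose: aluminium, 90 mm (its x) by 110 mm (y) by 6 mm, four 14 mm holes near its corners; on its middle a black rib 50 mm long (y), 14 mm thick (x), 40 mm tall. 0.15 to 0.31 kg. Starts flat on the bench, rib up. This point: half-way up the whole, 23 mm above its underside, inside the rib. Fits either way round (half turn).
- mixer: Mixer drive unit: white housing 240 mm (x) by 160 mm (y), 62 mm tall, fixed to the bench. Origin at the centre of its underside on the bench; +x towards the flange, z up.
- spare: Plate for another unit, not to be used: smaller (75 x 90 x 6 mm) with only two 10 mm holes, the same black rib. Loose. Origin at the centre of its underside.
- flask: Small stoppered glass volumetric flask, 62 mm wide, 140 mm tall. Origin at the centre of its underside.
- vial: Small capped vial, 28 mm wide, 50 mm tall. Origin at the centre of its underside.
- dish: Shallow steel dish with the waiting screws, 70 mm wide, 18 mm tall. Origin at the centre of its underside.
- driver: Screwdriver lying on the bench. Origin on its underside; handle towards its -x.
- cover_hole0 (a point): Centre of the cover's 14 mm corner hole at the plate's underside, at (32, 42) mm in the cover's x, y; 23 mm below the cover's centre point.
- thread0 (a point): Mouth of the flange's 6 mm threaded hole at (32, 42) mm in the mixer's x, y from the flange's centre, on its top face.
- cover_hole1 (a point): Centre of the cover's 14 mm corner hole at the plate's underside, at (-32, 42) mm in the cover's x, y; 23 mm below the cover's centre point.
- thread1 (a point): Mouth of the flange's 6 mm threaded hole at (-32, 42) mm in the mixer's x, y from the flange's centre, on its top face.
- cover_hole2 (a point): Centre of the cover's 14 mm corner hole at the plate's underside, at (-32, -42) mm in the cover's x, y; 23 mm below the cover's centre point.
- thread2 (a point): Mouth of the flange's 6 mm threaded hole at (-32, -42) mm in the mixer's x, y from the flange's centre, on its top face.
- cover_hole3 (a point): Centre of the cover's 14 mm corner hole at the plate's underside, at (32, -42) mm in the cover's x, y; 23 mm below the cover's centre point.
- thread3 (a point): Mouth of the flange's 6 mm threaded hole at (32, -42) mm in the mixer's x, y from the flange's centre, on its top face.
Mind the look-alikes: they are no part of the job. Leave any pink or yellow look-alike of the part that bears cover_center alone.

How it is judged:
On the way, in this order (a step that is already met when the one before it is completed fails the run):
1. the dial's pointer stands on the index line (value of joint dial between -0.15 and 0.15 rad and velocity of joint dial between -0.1 and 0.1 rad/s), for 0.2 s.
2. the cover plate is lifted off the bench by the gripper (height (world z) of cover_center above 0.06 m and contact force between cover and the fingers above 0.5 N), for 0.2 s.
At the end, for the whole second after the job is handed in: Dial within 0.15 rad of its index; cover held still by the gripper alone, level within 0.07 rad, underside 3 to 25 mm above the flange, every hole centre within 4 mm sideways of a threaded hole (half turn allowed), touching nothing else; no other thing moved over 30 mm (value of joint dial between -0.15 and 0.15 rad and ((horizontal distance between cover_hole0 and thread0 below 0.004 m and horizontal distance between cover_hole1 and thread1 below 0.004 m and horizontal distance between cover_hole2 and thread2 below 0.004 m and horizontal distance between cover_hole3 and thread3 below 0.004 m) or (horizontal distance between cover_hole0 and thread2 below 0.004 m and horizontal distance between cover_hole1 and thread3 below 0.004 m and horizontal distance between cover_hole2 and thread0 below 0.004 m and horizontal distance between cover_hole3 and thread1 below 0.004 m)) and z of cover_center in the frame of flange_top between 0.026 and 0.048 m and angle between cover_center's own z axis and vertical below 0.07 rad and contact force between cover and the fingers above 0.5 N and contact force between cover and mixer below 0.05 N and linear speed of cover below 0.02 m/s and contact force between cover and spare below 0.05 N and contact force between cover and flask below 0.05 N and contact force between cover and vial below 0.05 N and contact force between cover and dish below 0.05 N and contact force between cover and driver below 0.05 N and distance of each of spare, flask, vial, dish, driver from where it was at the start of the episode below 0.03 m); the arm keeps its last pose, push and grip.
It fails at once if another thing on the bench is moved more than 30 mm (distance of any of spare, flask, vial, dish, driver from where it was at the start of the episode above 0.03 m).
It also fails if it takes over 58 s, if anything falls off the work surface, if the arm or the gripper's body presses on something with over 40 N, if the wrist force passes 120 N, or if a joint passes its speed limit or range.

## Working session

There is one attempt and no reset: what is moved stays moved. The work goes in short steps, Python scripts to look and compute and a shell command to move; the robot and the scene stay as the last step left them, time stands still between calls to the robot, and variables do not carry over. Pictures are saved under pics/ and viewed, and the job is handed in when it is done.

```bash
mkdir -p pics; ls
python3 - <<'E'
from cell import robot
import cv2,numpy as np
print(robot.sense())
for n in("scene","top"):
    c=robot.camera(n); cv2.imwrite(f"pics/{n}0.png",c["pixels"][:,:,::-1])
    print(n,c["camera_matrix"],c["rvec"],c["tvec"])
E
```

```text
pics
{'time_s': 0.0, 'joints': array([-1.36309581e+00,  2.45811918e-01,  1.55904592e+00,  3.22939470e-05,
        1.33867985e+00, -1.74076974e-01]), 'qd': array([ 0.00190358, -0.00048425,  0.00040108, -0.00030199,  0.00088806,
       -0.00016706]), 'tau': array([-4.85905421e-04, -4.29512358e+01, -3.26126432e+01, -1.44797009e-04,
        5.42317386e-03,  2.78517348e-06]), 'tool_pos': array([ 0.24208652, -0.60266668,  0.24916451]), 'tool_rot': array([-2.60142284e+00,  1.75885298e+00,  2.16115691e-03]), 'contact_force': array([-0.29093037, -0.09575811, -0.26895719]), 'moment': array([ 0.02686935, -0.0316412 ,  0.01611912]), 'gripper_width': 0.08544227646154696}
scene [[383.19714384   0.         277.0848487 ]
 [  0.         383.19714384 211.04693773]
 [  0.           0.           1.        ]] [ 0.83342938  2.38301602 -1.27294827] [ 0.44358736 -0.13157918  1.31554855]
top [[512.65709453   0.         276.57262383]
 [  0.         512.65709453 206.18875109]
 [  0.           0.           1.        ]] [ 2.17660645 -2.16189817  0.1199924 ] [-0.0062393   0.5694716   1.59361539]
```

View pics/scene0.png

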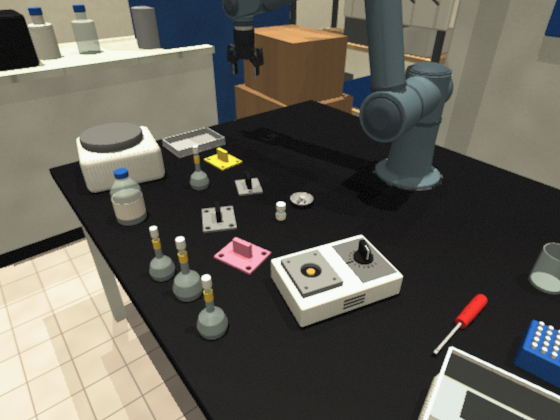

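View pics/top0.png

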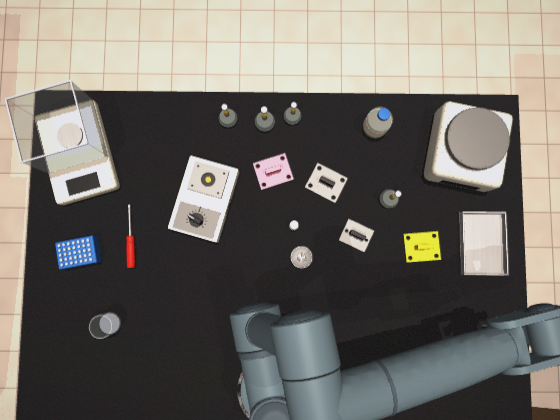

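Scene view: mixer at (335,278), grey four-hole cover at (219,218), spare at (248,186). Top view: flange at (208,180), dial at (196,218), cover at (326,181), spare at (357,235), vial at (294,225), dish at (301,257), and the pink decoy at (273,171).

Run:
```python
import cv2,numpy as np
t=cv2.imread("pics/top0.png")
a=cv2.resize(t[145:250,160:250],None,fx=5.5,fy=5.5,interpolation=cv2.INTER_CUBIC)
b=cv2.resize(t[155:210,295:360],None,fx=5,fy=5,interpolation=cv2.INTER_CUBIC)
o=np.zeros((590,800,3),np.uint8);o[:577,:495]=a[:577,:495];b=b[:275,:300];o[:b.shape[0],500:500+b.shape[1]]=b
cv2.imwrite("pics/z0.png",o)
s=cv2.imread("pics/scene0.png");cv2.imwrite("pics/z1.png",cv2.resize(s[200:330,190:410],None,fx=3.6,fy=3.6,interpolation=cv2.INTER_CUBIC))
```

```text
(no output)
```

View pics/z0.png

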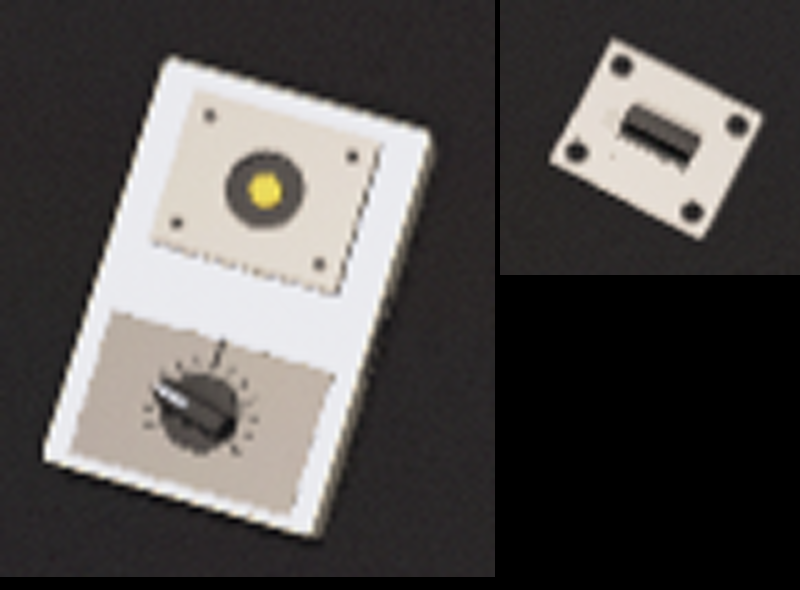

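View pics/z1.png

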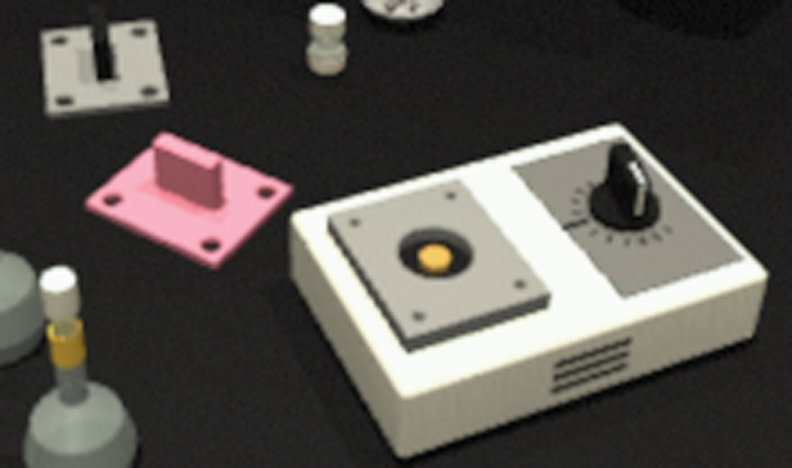

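```bash
cat > h.py <<'E'
import cv2,numpy as np
from scipy.spatial.transform import Rotation as R
def ray(c,uv,z):
    K=c["camera_matrix"];Rm=cv2.Rodrigues(np.array(c["rvec"],float))[0];t=np.array(c["tvec"],float).ravel()
    uv=np.atleast_2d(uv).astype(float)
    d=np.c_[(uv-K[[0,1],[2,2]])/K[[0,1],[0,1]],np.ones(len(uv))]@Rm
    o=-Rm.T@t
    s=(z-o[2])/d[:,2]
    return o+s[:,None]*d
def proj(c,P):
    return cv2.projectPoints(np.atleast_2d(np.array(P,float)),np.array(c["rvec"],float),np.array(c["tvec"],float),c["camera_matrix"],None)[0][:,0]
def blob(g,uv,r,bg=None):
    # darkness-weighted centroid around uv, iterated
    g=g.astype(float);u,v=uv
    for _ in range(4):
        yy,xx=np.mgrid[0:g.shape[0],0:g.shape[1]]
        m=(xx-u)**2+(yy-v)**2<=r*r
        b=np.percentile(g[m],80)
        w=np.clip(b-8-g,0,None)*m
        u,v=(w*xx).sum()/w.sum(),(w*yy).sum()/w.sum()
    return np.array([u,v])
def fit(P,L):
    # 2d rigid fit world = c + R L ; returns c, angle, residual
    P=P[:,:2];Pc=P.mean(0);Lc=L.mean(0)
    H=(L-Lc).T@(P-Pc);a=np.arctan2(H[0,1]-H[1,0],H[0,0]+H[1,1])
    Rm=np.array([[np.cos(a),-np.sin(a)],[np.sin(a),np.cos(a)]])
    return Pc-Rm@Lc,a,P-(Pc+(L-Lc)@Rm.T),Rm
L4=np.array([[32,42],[-32,42],[-32,-42],[32,-42]])/1000
E
python3 - <<'E'
from h import *
from cell import robot
def off(p,s,o): return [(np.array(q)+.5)/s-.5+o for q in p]
c={n:robot.camera(n) for n in("top","scene")}
G={n:cv2.cvtColor(c[n]["pixels"],cv2.COLOR_RGB2GRAY) for n in c}
print(robot.sense()["time_s"])
def do(n,pts,r,z,lab):
    P=np.array([blob(G[n],p,r) for p in pts]);W=ray(c[n],P,z)
    ce,a,res,_=fit(W,L4); print(lab,n,P.round(1).tolist(),"c",ce.round(4),"ang",round(a,4),"res mm",(res*1000).round(1).tolist())
# order hole0 (+x+y) : top view: up=+x, left=+y
t=off([(209,116),(177,223),(319,264),(352,156)],5.5,(160,145)); do("top",t,2.5,.075,"thread")
s=off([(418,317),(519,284),(451,196),(354,222)],3.6,(190,200)); 
P=ray(c["scene"],np.array(s),.075);print(P.round(3).tolist())
do("scene",s,2.5,.075,"thread")
t=off([(121,64),(77,152),(192,212),(237,125)],5,(295,155)); do("top",t,4,.006,"cover");do("top",t,4,.003,"cover")
s=off([(64,101),(148,92),(139,31),(58,40)],3.6,(190,200)); do("scene",s,3,.006,"cover");do("scene",s,3,.003,"cover")
# bore
E
```

```text
0.2
thread top [[197.7, 165.6], [191.7, 185.1], [217.6, 192.6], [223.6, 173.0]] c [0.6477 0.2117] ang -0.2755 res mm [[-0.1, 0.0], [0.1, -0.3], [0.1, 0.1], [-0.1, 0.1]]
[[0.691, 0.245, 0.075], [0.629, 0.261, 0.075], [0.606, 0.181, 0.075], [0.668, 0.163, 0.075]]
thread scene [[305.8, 287.4], [334.0, 278.6], [314.7, 253.9], [288.0, 261.4]] c [0.6483 0.2123] ang -0.2712 res mm [[-0.1, 0.1], [-0.0, -0.0], [-0.1, 0.2], [0.1, -0.2]]
cover top [[319.0, 167.5], [309.8, 185.0], [333.0, 197.0], [342.2, 179.6]] c [ 0.651  -0.1617] ang -0.4809 res mm [[0.4, 0.2], [-0.3, 0.2], [-0.2, 0.1], [0.1, -0.5]]
cover top [[319.0, 167.5], [309.8, 185.0], [333.0, 197.0], [342.2, 179.6]] c [ 0.6515 -0.162 ] ang -0.4809 res mm [[0.5, 0.2], [-0.3, 0.3], [-0.3, 0.1], [0.1, -0.6]]
cover scene [[207.4, 227.7], [231.0, 225.4], [228.2, 208.2], [206.0, 210.4]] c [ 0.6514 -0.1608] ang -0.485 res mm [[0.0, 0.7], [0.8, 1.9], [-0.4, -1.2], [-0.3, -1.4]]
cover scene [[207.4, 227.7], [231.0, 225.4], [228.2, 208.2], [206.0, 210.4]] c [ 0.6493 -0.1647] ang -0.485 res mm [[0.2, 0.8], [0.7, 2.2], [-0.7, -1.4], [-0.3, -1.6]]
```

```bash
cat >> h.py <<'E'
def yaw(s): 
    x=R.from_rotvec(s["tool_rot"]).as_matrix()[:,0]; return np.arctan2(x[1],x[0])
def togo(s,p,yw):
    M=R.from_rotvec(s["tool_rot"]).as_matrix(); d=M.T@(np.array(p)-s["tool_pos"])
    dy=(yw-yaw(s)+np.pi)%(2*np.pi)-np.pi
    print("t",round(s["time_s"],2),"pos",s["tool_pos"].round(4),"yaw",round(yaw(s),4),"tilt",M[:,2].round(3),"w",round(s["gripper_width"],4),"F",s["contact_force"].round(1))
    print("to go units",(d*10).round(3),"turn units",round(-np.degrees(dy)/6,2))
E
python3 - <<'E'
from h import *
from cell import robot
c=robot.camera("top");im=c["pixels"]
a=-0.2735;f=np.array([.648,.212]);d=f-.13*np.array([np.cos(a),np.sin(a)]);print("dial",d)
print("px top of dial",proj(c,[[*d,.101],[*d,.062]]))
crop=im[205:232,182:212].mean(2)
x0,y0=proj(c,[[*d,.101]])[0]
# bright pointer pixels, radius < 9 px of the dial
yy,xx=np.mgrid[0:420,0:560];g=im.mean(2)
r=np.hypot(xx-x0,yy-y0)
print(g[207:226,186:208].astype(int))
E
```

```text
dial [0.52283191 0.24711339]
px top of dial [[193.93267663 218.50676109]
 [195.88924041 219.53646185]]
[[176 175 175 174 177 177 176 176 177 177 177 178 177 155  96 176 216 225
  228 233 235 235]
 [174 176 174 176 176 176 176 177 177 175 176 177 177 139 122 174 178 179
  191 215 225 225]
 [176 174 176 176 175 176 175 175 176 162 176 178 177  95 156 177 178 178
  179 178 178 172]
 [176 176 177 175 175 177 157 175 176 138 168 177 159  91 173 179 178 178
  179 179 178 178]
 [173 175 175 168 176 176 108 166 170 159 160 176 121 123 173 170 165 178
  179 178 178 180]
 [175 175 175 145 168 175 146 135 144 156 156 155 145 171 178 153 147 177
  178 179 180 179]
 [174 175 172 123 128 156 158  94  90  81  83  82 115 140 156 155 176 178
  166 177 179 180]
 [175 166 180 105  59  84  90  74  72  71  72  79  85  76  88 141 171 171
  122 175 179 179]
 [174 144 179 174 136  69  50  62  66  72  75  76  79  78  82  89 141 162
  130 177 180 180]
 [174 151  68 211 186 165 117  63  54  65  70  76  76  77  82  80  82 168
  177 178 172 177]
 [174 169  84  60 123 215 181 136  75  58  58  66  71  76  78  80  60 148
  167 165 163 177]
 [156 155 129  56  53  97 168 176  89  75  62  53  56  69  78  80  70 122
  145 146 177 180]
 [129 124 172  72  30  46  62  81  75  77  76  75  59  56  69  75  78 122
  159 176 179 179]
 [174 175 176  80  52  50  50  49  65  73  77  75  78  70  56  55  68 123
  165 166 159 176]
 [154 156 169  93  74  74  74  35  38  60  68  77  78  76  59  26  33 134
  176 149 130 175]
 [128 126 157 134  78  76  75  58  53  52  43  66  71  70  30  24  34 162
  178 178 180 179]
 [175 177 175 177  96  76  77  78  78  81  56  35  52  41  24  28  64 174
  166 160 178 178]
 [175 176 175 176 135  79  77  77  79  80  82  58  56  32  30  62 128 175
  150 129 177 180]
 [175 177 177 176 176 121 103  75  75  79  83  81  72  65 109 130 157 178
  179 178 180 181]]
```

Run:
```python
from h import *
from cell import robot
s=robot.sense();togo(s,[.523,.247,.25],-0.6)
```

```text
t 0.25 pos [ 0.2421 -0.603   0.2497] yaw -1.189 tilt [-0.     0.001 -1.   ] w 0.0852 F [ 0.9  0.2 -0.3]
to go units [-6.841e+00 -5.773e+00  5.000e-03] turn units -5.62
```

```bash
python3 - <<'E'
from h import *
from cell import robot
c=robot.camera("top");g=c["pixels"].astype(float).mean(2)
yy,xx=np.mgrid[0:420,0:560]
m=(xx>=188)&(xx<=194)&(yy>=214)&(yy<=219)&(np.hypot(xx-194,yy-218.5)<7)&(g>115)&~((xx==189)&(yy<215))&~((xx==188))
P=np.c_[xx[m],yy[m]];w=g[m];W=ray(c,P,.101)[:,:2];mu=np.average(W,axis=0,weights=w)
C=np.cov((W-mu).T,aweights=w);e,v=np.linalg.eigh(C);d=v[:,1]
print(P.tolist(),np.arctan2(d[1],d[0])%np.pi, "centre offset dir",np.arctan2(mu[1]-.2471,mu[0]-.5228), mu)
E
python3 -m handwheel '[[[-0.31,-0.26,0,0],[-0.31,-0.26,0,0],[-0.31,-0.26,0,0],[-0.31,-0.26,0,0],[-0.31,-0.26,0,0],[-0.31,-0.26,0,0],[-0.31,-0.26,0,0],[-0.31,-0.26,0,0],[-0.31,-0.26,0,0],[-0.31,-0.26,0,0]]]' 1 20
```

```text
[[189, 215], [190, 215], [189, 216], [190, 216], [191, 216], [192, 216], [190, 217], [191, 217], [192, 217], [193, 217], [192, 218], [193, 218]] 1.0230827984741704 centre offset dir 0.9935361955181354 [0.52878274 0.25628642]
time_s: 1.13
tool_pos: [0.3686, -0.2124, 0.2472]
tool_rot: [-2.59, 1.778, -0.001]
contact_force: [0.7, 0.1, -0.9]
gripper_width: 0.0857
```

```bash
python3 -m handwheel '[[[-0.31,-0.26,0,0],[-0.31,-0.26,0,0],[-0.31,-0.26,0,0],[-0.31,-0.26,0,0],[-0.31,-0.26,0,0],[-0.31,-0.26,0,0],[-0.31,-0.26,0,0],[-0.31,-0.26,0,0],[-0.31,-0.26,0,0],[-0.31,-0.26,0,0]]]'
python3 - <<'E'
from h import *
from cell import robot
s=robot.sense();togo(s,[.523,.247,.25],-0.56)
E
```

```text
time_s: 1.97
tool_pos: [0.4994, 0.1837, 0.2502]
tool_rot: [-2.587, 1.776, -0.018]
contact_force: [1.4, -0.8, 0.3]
gripper_width: 0.0854
t 1.97 pos [0.4994 0.1837 0.2502] yaw -1.2035 tilt [ 0.012 -0.004 -1.   ] w 0.0854 F [ 1.4 -0.8  0.3]
to go units [-0.506 -0.448  0.003] turn units -6.14
```

```bash
python3 -m handwheel '[[[-0.25,-0.22,0,0],[-0.25,-0.22,0,0],[0,0,0,-1],[0,0,0,-1],[0,0,0,-1],[0,0,0,-1],[0,0,0,-1],[0,0,0,-1],[0,0,0,-0.1],[0,0,0,0]]]'
python3 - <<'E'
from h import *
from cell import robot
s=robot.sense();togo(s,[.523,.247,.25],-0.56);print(s["joints"])
E
```

```text
time_s: 2.8
tool_pos: [0.5231, 0.2599, 0.2489]
tool_rot: [-3.034, 0.811, -0.017]
contact_force: [-0.1, -0.3, -0.0]
gripper_width: 0.0852
t 2.8 pos [0.5231 0.2599 0.2489] yaw -0.5223 tilt [ 0.011 -0.002 -1.   ] w 0.0852 F [-0.1 -0.3 -0. ]
to go units [ 0.064  0.112 -0.011] turn units 0.36
[ 0.26917339  0.08906781  1.73678958 -0.00497376  1.30584609  0.79271806]
```

```bash
python3 -m handwheel '[[[0.06,0.11,0,0.36],[0,0,0.2,0],[0,0,0.3,0],[0,0,0.3,0],[0,0,0.2,0],[0,0,0.1,0],[0,0,0,0],[0,0,0,0]]]' 0.6
python3 - <<'E'
from h import *
from cell import robot
s=robot.sense();togo(s,[.5228,.2471,.093],-0.56);print(s["joints"])
c=robot.camera("scene");cv2.imwrite("pics/s1.png",cv2.resize(c["pixels"][180:340,250:430,::-1],None,fx=3.3,fy=3.3,interpolation=cv2.INTER_CUBIC))
E
```

```text
time_s: 3.47
tool_pos: [0.5266, 0.2418, 0.1386]
tool_rot: [-3.003, 0.91, -0.028]
contact_force: [-0.0, -1.3, -0.6]
gripper_width: 0.0513
t 3.47 pos [0.5266 0.2418 0.1386] yaw -0.5888 tilt [ 0.018 -0.002 -1.   ] w 0.0513 F [-0.  -1.3 -0.6]
to go units [-0.069 -0.02   0.455] turn units -0.27
[ 0.23740957  0.20137392  1.82784595 -0.00710773  1.09549437  0.82929715]
```

View pics/s1.png

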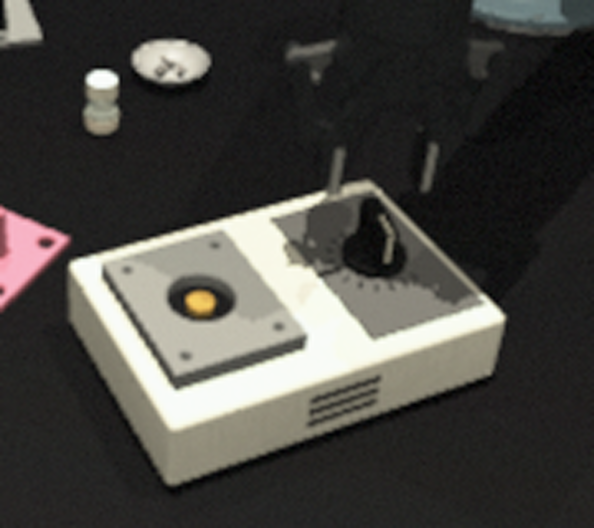

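The jaws (pads at about (337,170) and (428,165) in the crop) straddle the dial at (378,240). Next I descend slowly.

```bash
python3 -m handwheel '[[[-0.07,-0.02,0.08,-0.27],[0,0,0.08,0],[0,0,0.08,0],[0,0,0.08,0],[0,0,0.08,0],[0,0,0.05,0],[0,0,0,0],[0,0,0,0]]]'
python3 - <<'E'
from h import *
from cell import robot
s=robot.sense();togo(s,[.5228,.2471,.093],-0.56)
E
```

```text
time_s: 4.18
tool_pos: [0.5255, 0.2489, 0.094]
tool_rot: [-3.013, 0.863, -0.04]
contact_force: [0.3, 0.0, 0.2]
gripper_width: 0.0514
t 4.18 pos [0.5255 0.2489 0.094 ] yaw -0.5583 tilt [ 0.027  0.    -1.   ] w 0.0514 F [0.3 0.  0.2]
to go units [-0.014  0.03   0.01 ] turn units 0.02
```

```bash
python3 -m handwheel '[[[-0.01,0.03,0,0],[0,0,0,0],[0,0,0,0],[0,0,0,0],[0,0,0,0],[0,0,0,0]]]' 0 30
python3 - <<'E'
from h import *
from cell import robot
s=robot.sense();togo(s,[.5228,.2471,.093],-1.844)
E
```

```text
time_s: 4.68
tool_pos: [0.5227, 0.247, 0.0942]
tool_rot: [-3.011, 0.864, -0.039]
contact_force: [-0.3, 0.2, -1.1]
gripper_width: 0.0137
t 4.68 pos [0.5227 0.247  0.0942] yaw -0.5593 tilt [ 0.026  0.002 -1.   ] w 0.0137 F [-0.3  0.2 -1.1]
to go units [ 0.    -0.001  0.012] turn units 12.27
```

```bash
python3 -m handwheel '[[[0,0,0,0.5],[0,0,0,0.8],[0,0,0,0.8],[0,0,0,0.8],[0,0,0,0.8],[0,0,0,0.8],[0,0,0,0.5],[0,0,0,0]]]'
python3 - <<'E'
from h import *
from cell import robot
s=robot.sense();togo(s,[.5228,.2471,.0942],-1.844);print(s["moment"])
E
```

```text
time_s: 5.35
tool_pos: [0.5226, 0.247, 0.0943]
tool_rot: [-2.66, 1.644, -0.034]
contact_force: [1.2, 1.1, -1.3]
gripper_width: 0.0135
t 5.35 pos [0.5226 0.247  0.0943] yaw -1.1072 tilt [ 0.026  0.001 -1.   ] w 0.0135 F [ 1.2  1.1 -1.3]
to go units [-0.    -0.002  0.001] turn units 7.04
[ 0.17209824  0.21275909 -0.01668643]
```

```bash
python3 -m handwheel '[[[0,0,0,0.7],[0,0,0,0.9],[0,0,0,0.9],[0,0,0,0.9],[0,0,0,0.9],[0,0,0,0.9],[0,0,0,0.8],[0,0,0,0.5],[0,0,0,0.3],[0,0,0,0]]]'
python3 - <<'E'
from h import *
from cell import robot
s=robot.sense();togo(s,[.5228,.2471,.0942],-1.844);print(s["moment"])
c=robot.camera("scene");cv2.imwrite("pics/s2.png",cv2.resize(c["pixels"][180:340,250:430,::-1],None,fx=3.3,fy=3.3,interpolation=cv2.INTER_CUBIC))
E
```

```text
time_s: 6.18
tool_pos: [0.5225, 0.2471, 0.0942]
tool_rot: [-1.896, 2.48, -0.026]
contact_force: [0.6, 2.3, -1.6]
gripper_width: 0.0135
t 6.18 pos [0.5225 0.2471 0.0942] yaw -1.8357 tilt [ 0.026 -0.001 -1.   ] w 0.0135 F [ 0.6  2.3 -1.6]
to go units [-0.001 -0.003  0.001] turn units 0.08
[-0.00889798  0.14192297 -0.05147595]
```

View pics/s2.png

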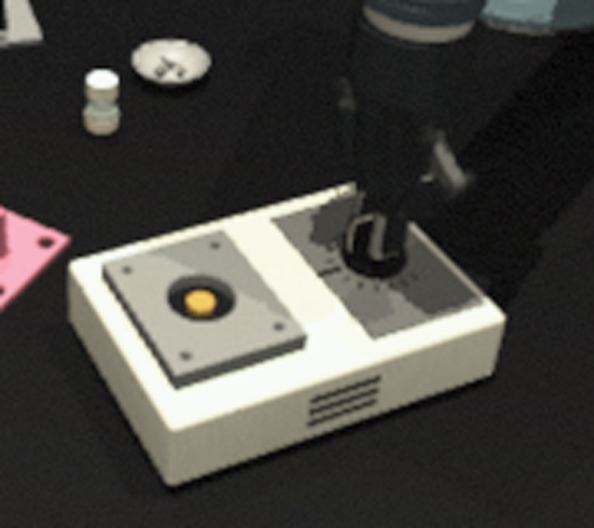

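The pointer now faces the flange, toward the long index at about (328,272) in the crop. Next I release and retract.

```bash
python3 -m handwheel '[[[0,0,0,0],[0,0,0,0],[0,0,0,0],[0,0,0,0],[0,0,-0.1,0],[0,0,-0.2,0],[0,0,-0.3,0],[0,0,-0.3,0],[0,0,-0.3,0],[0,0,0,0]]]' 0.6
python3 - <<'E'
from h import *
from cell import robot
s=robot.sense();togo(s,[.651,-.1615,.2],-.482)
c=robot.camera("scene");cv2.imwrite("pics/s3.png",cv2.resize(c["pixels"][180:340,250:430,::-1],None,fx=3.3,fy=3.3,interpolation=cv2.INTER_CUBIC))
E
```

```text
time_s: 7.07
tool_pos: [0.5189, 0.2463, 0.2217]
tool_rot: [-1.906, 2.475, -0.028]
contact_force: [0.8, 0.1, 0.6]
gripper_width: 0.0514
t 7.07 pos [0.5189 0.2463 0.2217] yaw -1.8291 tilt [ 0.025 -0.003 -1.   ] w 0.0514 F [0.8 0.1 0.6]
to go units [ 3.606 -2.313  0.263] turn units -12.86
```

View pics/s3.png

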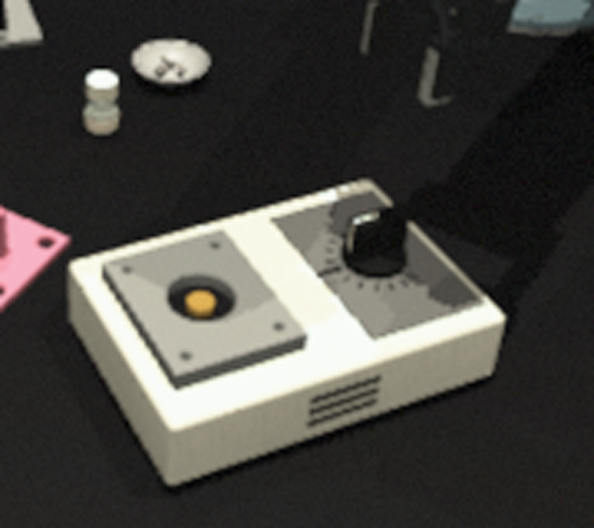

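```bash
python3 -m handwheel '[[[0.3,-0.19,0,0],[0.3,-0.19,0,0],[0.3,-0.19,0,0],[0.3,-0.19,0,0],[0.3,-0.19,0,0],[0.3,-0.19,0,0],[0.3,-0.19,0,0],[0.3,-0.19,0,0],[0.3,-0.19,0,0],[0.3,-0.19,0,0]]]' 0.8
python3 -m handwheel '[[[0.2,-0.1,0,-0.8],[0,0,0,-0.9],[0,0,0,-0.9],[0,0,0,-0.9],[0,0,0,-0.9],[0,0,0,-0.9],[0,0,0,-0.9],[0,0,0,-0.9],[0,0,0,-0.9],[0,0,0,-0.9]]]'
python3 - <<'E'
from h import *
from cell import robot
s=robot.sense();togo(s,[.651,-.1615,.2],-.482)
for n in("top","scene"):
  c=robot.camera(n);cv2.imwrite(f"pics/{n}4.png",c["pixels"][:,:,::-1])
t=cv2.imread("pics/top4.png")
cv2.imwrite("pics/z4.png",cv2.resize(t[145:250,160:250],None,fx=5.5,fy=5.5,interpolation=cv2.INTER_CUBIC))
E
```

```text
time_s: 7.95
tool_pos: [0.6246, -0.0997, 0.2176]
tool_rot: [-1.929, 2.467, -0.013]
contact_force: [0.1, 0.2, 0.7]
gripper_width: 0.0683
time_s: 8.78
tool_pos: [0.6251, -0.1321, 0.2067]
tool_rot: [-2.861, 1.293, 0.008]
contact_force: [-0.2, -0.2, 0.4]
gripper_width: 0.0685
t 8.78 pos [ 0.6251 -0.1321  0.2067] yaw -0.8491 tilt [-0.004  0.004 -1.   ] w 0.0685 F [-0.2 -0.2  0.4]
to go units [ 0.393 -0.     0.065] turn units -3.51
```

View pics/z4.png

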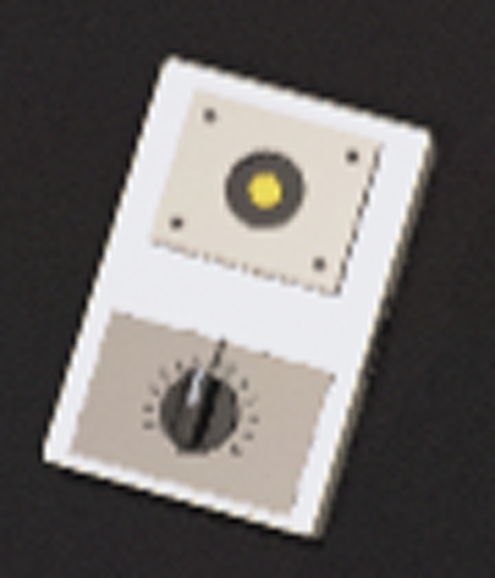

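View pics/scene4.png

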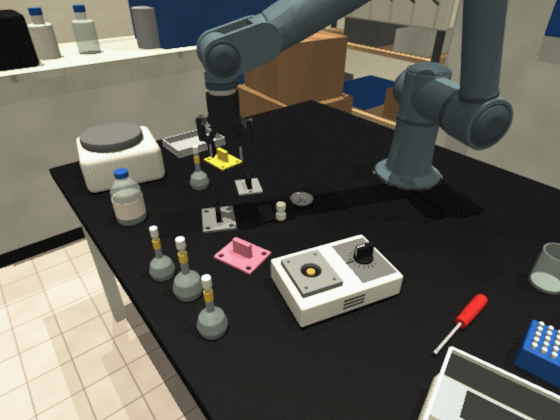

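Run:
```python
from h import *
from cell import robot
c=robot.camera("top");g=c["pixels"].astype(float).mean(2)
print(g[208:222,190:202].astype(int))
yy,xx=np.mgrid[0:420,0:560]
m=(xx>=193)&(xx<=198)&(yy>=211)&(yy<=218)&(g>115)
# row-wise centroid of line
pts=[]
for v in range(212,218):
    r=g[v,193:199];w=np.clip(r-90,0,None)
    if w.sum()>30: pts.append([(w*np.arange(193,199)).sum()/w.sum(),v])
W=ray(c,np.array(pts),.101)[:,:2];print(np.round(pts,2).tolist())
p=np.polyfit(W[:,0],W[:,1],1);print("dial q", np.arctan(p[0])+.2735)
print("from centre",[np.arctan2(*(w-[.5228,.2471])[::-1])+.2735 for w in W])
s=robot.sense();togo(s,[.651,-.1615,.2],-.482)
```

```text
[[176 176 175 175 176 175 176 177 178 139 122 174]
 [176 175 175 176 177 165 175 177 173  89 149 176]
 [175 176 158 174 176 138 167 177 144  81 156 173]
 [176 175 108 165 157 140 159 167 108 111 158 155]
 [167 176 144 135  89 102 180 131 125 158 162 141]
 [150 173 149  94  55 142 173  76  77 134 144 147]
 [149 153  88  62  56 192 104  73  30  29  86 141]
 [129  74  70  44  79 194 104  52  25  25  77  86]
 [ 93  76  68  49 127 195 102  40  18  43  78  82]
 [ 81  72  60  55 157 180  90  31  19  66  82  83]
 [ 73  71  57  66 142 118  67  21  26  76  84  84]
 [ 74  70  49  69  77  88  43  24  28  80  85  86]
 [ 69  68  59  72  81  82  32  20  52  81  84  85]
 [ 72  55  70  77  81  66  26  16  76  83  82  86]]
[[195.84, 212.0], [195.53, 213.0], [195.12, 214.0], [195.12, 215.0], [194.84, 216.0], [194.58, 217.0]]
dial q 0.06153952607537819
from centre [np.float64(0.012083904866412143), np.float64(0.015151307584333584), np.float64(0.040288615748798356), np.float64(-0.02882618641379242), np.float64(-0.048083659491519326), np.float64(-0.10552013816700773)]
t 8.93 pos [ 0.6252 -0.1321  0.2069] yaw -0.8565 tilt [-0.004  0.004 -1.   ] w 0.0683 F [ 0.8 -0.3 -0.4]
to go units [ 0.392 -0.002  0.067] turn units -3.58
```

```bash
python3 -m handwheel '[[[0.2,0,0,0],[0.19,0,0,0],[0,0,0,-0.9],[0,0,0,-0.9],[0,0,0,-0.9],[0,0,0,-0.7],[0,0,0,-0.1],[0,0,0,0]]]'
python3 - <<'E'
from h import *
from cell import robot
s=robot.sense();togo(s,[.651,-.1615,.031],-.482)
E
```

```text
time_s: 9.6
tool_pos: [0.6504, -0.1624, 0.2035]
tool_rot: [-3.043, 0.767, 0.015]
contact_force: [-0.5, -0.3, 0.3]
gripper_width: 0.0684
t 9.6 pos [ 0.6504 -0.1624  0.2035] yaw -0.4936 tilt [-0.008  0.006 -1.   ] w 0.0684 F [-0.5 -0.3  0.3]
to go units [ 0.018 -0.009  1.725] turn units -0.11
```

```bash
python3 -m handwheel '[[[0,0,0.1,-0.1],[0,0,0.15,0],[0,0,0.2,0],[0,0,0.2,0],[0,0,0.2,0],[0,0,0.15,0],[0,0,0.1,0],[0,0,0.05,0],[0,0,0,0]]]'
python3 - <<'E'
from h import *
from cell import robot
s=robot.sense();togo(s,[.651,-.1615,.031],-.482)
for n in("top","scene"):
  c=robot.camera(n);cv2.imwrite(f"pics/{n}5.png",c["pixels"][:,:,::-1])
s=cv2.imread("pics/scene5.png");cv2.imwrite("pics/z5.png",cv2.resize(s[140:280,160:320],None,fx=4,fy=4,interpolation=cv2.INTER_CUBIC))
E
```

```text
time_s: 10.35
tool_pos: [0.6485, -0.1609, 0.0796]
tool_rot: [-3.042, 0.772, 0.016]
contact_force: [-0.0, -0.3, -1.0]
gripper_width: 0.0684
t 10.35 pos [ 0.6485 -0.1609  0.0796] yaw -0.4971 tilt [-0.009  0.006 -1.   ] w 0.0684 F [-0.  -0.3 -1. ]
to go units [ 0.03  -0.006  0.486] turn units -0.14
```

View pics/z5.png

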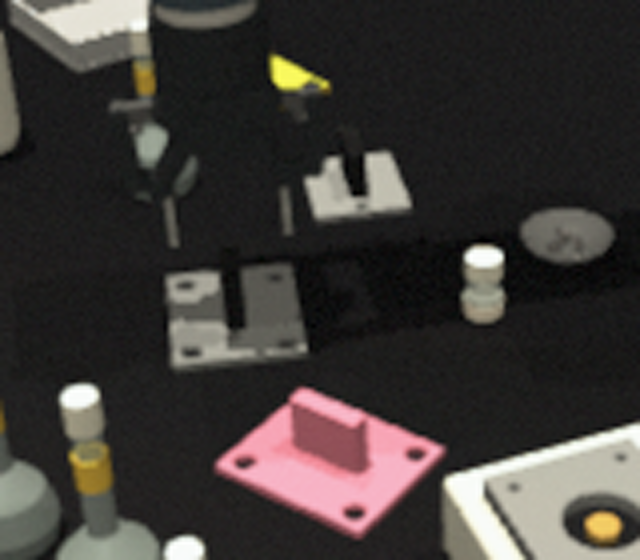

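The pads (at (172,222) and (288,212) in the crop) straddle the cover's rib at (233,290). Next I descend the rest of the way and grip.

```bash
python3 -m handwheel '[[[0.03,0,0.08,-0.14],[0,0,0.1,0],[0,0,0.1,0],[0,0,0.1,0],[0,0,0.07,0],[0,0,0.03,0],[0,0,0,0]]]'
python3 - <<'E'
from h import *
from cell import robot
s=robot.sense();togo(s,[.651,-.1615,.031],-.482)
E
```

```text
time_s: 11.03
tool_pos: [0.6548, -0.1639, 0.0323]
tool_rot: [-3.049, 0.748, 0.0]
contact_force: [-0.7, -0.8, 0.3]
gripper_width: 0.0687
t 11.03 pos [ 0.6548 -0.1639  0.0323] yaw -0.4811 tilt [ 0.     0.002 -1.   ] w 0.0687 F [-0.7 -0.8  0.3]
to go units [-0.045 -0.004  0.013] turn units 0.01
```

```bash
python3 -m handwheel '[[[-0.04,0,0,0],[-0.005,0,0,0],[0,0,0,0]]]'
python3 -m handwheel '[[[0,0,0,0],[0,0,0,0],[0,0,0,0],[0,0,0,0],[0,0,0,0],[0,0,0,0],[0,0,0,0]]]' 0 50
python3 - <<'E'
from h import *
from cell import robot
s=robot.sense();togo(s,[.651,-.1615,.2],-.482)
E
```

```text
time_s: 11.28
tool_pos: [0.6503, -0.1615, 0.0319]
tool_rot: [-3.049, 0.748, 0.001]
contact_force: [-1.0, -0.8, 0.0]
gripper_width: 0.0683
time_s: 11.87
tool_pos: [0.6513, -0.1619, 0.0339]
tool_rot: [-3.05, 0.748, -0.004]
contact_force: [0.3, -0.9, -0.2]
gripper_width: 0.0137
t 11.87 pos [ 0.6513 -0.1619  0.0339] yaw -0.4811 tilt [ 0.003  0.001 -1.   ] w 0.0137 F [ 0.3 -0.9 -0.2]
to go units [-1.000e-03 -5.000e-03 -1.661e+00] turn units 0.01
```

```bash
python3 -m handwheel '[[[0,0,-0.05,0],[0,0,-0.1,0],[0,0,-0.2,0],[0,0,-0.25,0],[0,0,-0.25,0],[0,0,-0.2,0],[0,0,-0.15,0],[0,0,-0.1,0],[0,0,0,0],[0,0,0,0]]]'
python3 - <<'E'
from h import *
from cell import robot
s=robot.sense();togo(s,[.648,.212,.18],-.2735)
c=robot.camera("scene");cv2.imwrite("pics/s6.png",c["pixels"][:,:,::-1])
E
```

```text
time_s: 12.7
tool_pos: [0.6477, -0.1606, 0.1697]
tool_rot: [-3.048, 0.748, 0.01]
contact_force: [0.1, -0.1, -3.5]
gripper_width: 0.0133
t 12.7 pos [ 0.6477 -0.1606  0.1697] yaw -0.4809 tilt [-0.006  0.004 -1.   ] w 0.0133 F [ 0.1 -0.1 -3.5]
to go units [-1.721 -3.305 -0.087] turn units -1.98
```

View pics/s6.png

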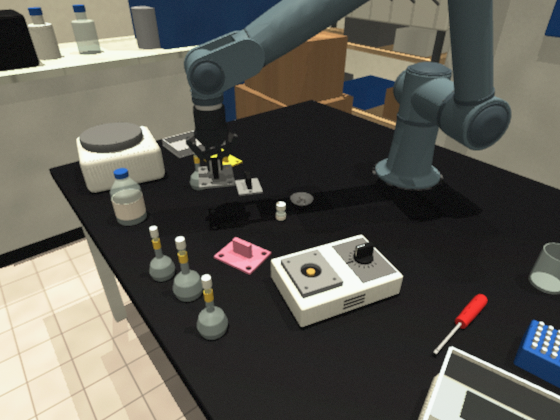

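The cover is off the bench and level at (213,182). Next I carry it across.

```bash
python3 -m handwheel '[[[-0.04,-0.08,-0.05,0],[-0.09,-0.17,-0.02,0],[-0.09,-0.17,-0.02,0],[-0.09,-0.17,0,0],[-0.09,-0.17,0,0],[-0.09,-0.17,0,0],[-0.09,-0.17,0,0],[-0.09,-0.17,0,0],[-0.09,-0.17,0,0],[-0.09,-0.17,0,0]]]'
python3 - <<'E'
from h import *
from cell import robot
s=robot.sense();togo(s,[.648,.212,.18],-.2735)
E
```

```text
time_s: 13.58
tool_pos: [0.6395, 0.0323, 0.1677]
tool_rot: [-3.044, 0.756, 0.049]
contact_force: [-0.7, 0.8, -2.4]
gripper_width: 0.0128
t 13.58 pos [0.6395 0.0323 0.1677] yaw -0.487 tilt [-0.029  0.012 -1.   ] w 0.0128 F [-0.7  0.8 -2.4]
to go units [-0.77  -1.628 -0.105] turn units -2.04
```

```bash
python3 -m handwheel '[[[-0.06,-0.12,-0.03,0],[-0.06,-0.12,-0.03,0],[-0.06,-0.12,-0.03,0],[-0.06,-0.12,-0.03,0],[-0.06,-0.12,-0.02,0],[-0.06,-0.12,0,0],[-0.06,-0.12,0,0],[-0.06,-0.12,0,0],[-0.06,-0.12,0,0],[-0.06,-0.12,0,0]]]'
python3 - <<'E'
from h import *
from cell import robot
s=robot.sense();togo(s,[.648,.212,.17],-.2735)
E
```

```text
time_s: 14.42
tool_pos: [0.6409, 0.1804, 0.1817]
tool_rot: [-3.045, 0.756, 0.059]
contact_force: [0.5, -0.3, -2.8]
gripper_width: 0.0135
t 14.42 pos [0.6409 0.1804 0.1817] yaw -0.4866 tilt [-0.035  0.013 -0.999] w 0.0135 F [ 0.5 -0.3 -2.8]
to go units [-0.081 -0.313  0.118] turn units -2.03
```

```bash
python3 -m handwheel '[[[-0.05,-0.15,0,0],[-0.03,-0.13,0,0],[0,0,0,-0.5],[0,0,0,-0.6],[0,0,0,-0.5],[0,0,0,-0.3],[0,0,0,0]]]'
python3 - <<'E'
from h import *
from cell import robot
s=robot.sense();togo(s,[.648,.212,.12],-.2735)
E
```

```text
time_s: 15.0
tool_pos: [0.648, 0.2203, 0.1808]
tool_rot: [-3.104, 0.426, 0.058]
contact_force: [0.9, 0.3, -3.2]
gripper_width: 0.0134
t 15.0 pos [0.648  0.2203 0.1808] yaw -0.2728 tilt [-0.036  0.013 -0.999] w 0.0134 F [ 0.9  0.3 -3.2]
to go units [0.046 0.082 0.606] turn units 0.01
```

```bash
python3 -m handwheel '[[[0.04,0.08,0.05,0],[0,0,0.06,0],[0,0,0.06,0],[0,0,0.06,0],[0,0,0.06,0],[0,0,0.06,0],[0,0,0.05,0],[0,0,0.03,0],[0,0,0,0]]]'
python3 - <<'E'
from h import *
from cell import robot
s=robot.sense();togo(s,[.648,.212,.12],-.2735)
for n in("top","scene"):
  c=robot.camera(n);cv2.imwrite(f"pics/{n}7.png",c["pixels"][:,:,::-1])
t=cv2.imread("pics/top7.png");cv2.imwrite("pics/z7t.png",cv2.resize(t[120:250,140:270],None,fx=4.5,fy=4.5,interpolation=cv2.INTER_CUBIC))
s=cv2.imread("pics/scene7.png");cv2.imwrite("pics/z7s.png",cv2.resize(s[170:330,230:410],None,fx=3.6,fy=3.6,interpolation=cv2.INTER_CUBIC))
E
```

```text
time_s: 15.75
tool_pos: [0.6477, 0.212, 0.1308]
tool_rot: [-3.104, 0.432, 0.063]
contact_force: [-0.9, -0.5, -2.4]
gripper_width: 0.0133
t 15.75 pos [0.6477 0.212  0.1308] yaw -0.2768 tilt [-0.039  0.013 -0.999] w 0.0133 F [-0.9 -0.5 -2.4]
to go units [ 0.007 -0.001  0.108] turn units -0.03
```

View pics/z7t.png

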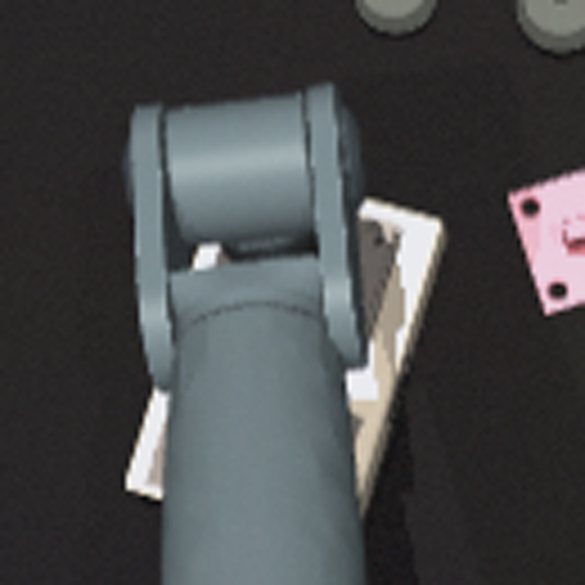

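View pics/z7s.png

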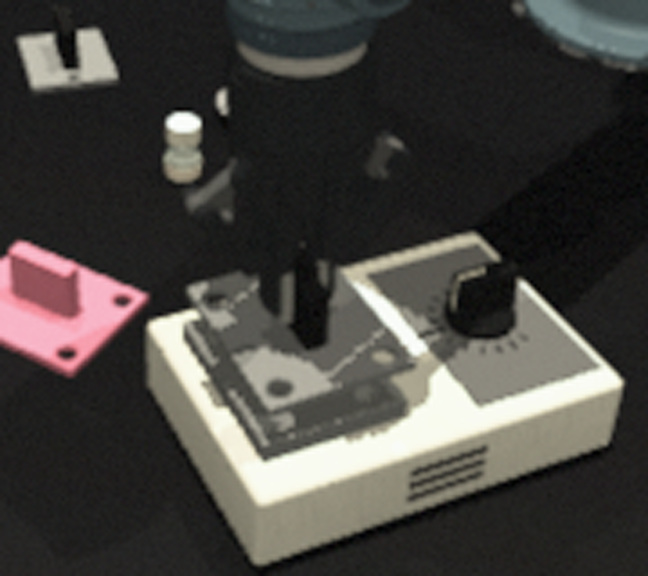

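The cover hovers over the flange with its holes about above the threads. The tool has picked up about 0.04 rad of tilt, so I'll try to wash that out by varying the motion at a safe height.

```bash
q(){ python3 - <<'E'
from h import *
from cell import robot
togo(robot.sense(),[.648,.212,.12],-.2735)
E
}
python3 -m handwheel '[[[0,0,-0.3,0],[0,0,-0.1,0],[0,0,0,0],[0,0,0,0]]]'|grep xx; q
python3 -m handwheel '[[[-0.25,0.17,0,0],[-0.25,0.17,0,0],[0,0,0,0],[0,0,0,0]]]'|grep xx; q
python3 -m handwheel '[[[0.08,-0.05,0,0],[0.08,-0.05,0,0],[0.08,-0.05,0,0],[0.08,-0.05,0,0],[0.08,-0.05,0,0],[0.08,-0.05,0,0],[0,0,0,0]]]'|grep xx; q
```

```text
t 16.18 pos [0.6501 0.2117 0.1733] yaw -0.2766 tilt [-0.036  0.013 -0.999] w 0.0134 F [-0.6 -0.3 -2.5]
to go units [-0.     0.004  0.534] turn units -0.03
t 16.52 pos [0.5889 0.1917 0.1703] yaw -0.2767 tilt [-0.041  0.013 -0.999] w 0.0132 F [-0.8  0.2 -2.5]
to go units [ 0.534 -0.356  0.481] turn units -0.03
t 17.1 pos [0.6531 0.21   0.1664] yaw -0.2768 tilt [-0.037  0.013 -0.999] w 0.0132 F [ 0.9 -0.1 -3.6]
to go units [-0.036 -0.004  0.465] turn units -0.03
```

```bash
q(){ python3 - <<'E'
from h import *
from cell import robot
togo(robot.sense(),[.648,.212,.12],-.2735)
E
}
python3 -m handwheel '[[[-0.04,0.03,0,0],[-0.04,0.03,0,0],[-0.04,0.03,0,0],[-0.04,0.03,0,0],[-0.04,0.03,0,0],[-0.04,0.03,0,0],[-0.04,0.03,0,0],[-0.04,0.03,0,0],[-0.04,0.03,0,0],[-0.04,0.03,0,0]]]'|grep xx; q
python3 -m handwheel '[[[0.25,-0.17,0,0],[0.1,-0.07,0,0],[0,0,0,0],[0,0,0,0]]]'|grep xx; q
```

```text
t 17.93 pos [0.6023 0.1905 0.1675] yaw -0.2765 tilt [-0.037  0.013 -0.999] w 0.013 F [-0.2  0.3 -2.2]
to go units [ 0.399 -0.33   0.46 ] turn units -0.03
t 18.27 pos [0.6377 0.2033 0.1627] yaw -0.2767 tilt [-0.046  0.012 -0.999] w 0.0135 F [ 0.1 -0.2 -2.2]
to go units [ 0.095 -0.112  0.423] turn units -0.03
```

```bash
q(){ python3 - <<'E'
from h import *
from cell import robot
togo(robot.sense(),[.648,.212,.12],-.2735)
E
}
python3 -m handwheel '[[[0,0,-0.35,0],[0,0,-0.35,0],[0,0,0,0],[0,0,0,0]]]'|grep xx; q
python3 -m handwheel '[[[0,0,0.35,0],[0,0,0.2,0],[0,0,0,0],[0,0,0,0]]]'|grep xx; q
python3 -m handwheel '[[[0,0,-0.08,0],[0,0,-0.08,0],[0,0,-0.08,0],[0,0,-0.08,0],[0,0,-0.08,0],[0,0,-0.08,0],[0,0,0,0],[0,0,0,0]]]'|grep xx; q
```

```text
t 18.6 pos [0.6383 0.2018 0.2324] yaw -0.2766 tilt [-0.053  0.011 -0.999] w 0.0137 F [-0.9  0.5 -4. ]
to go units [ 0.126 -0.129  1.118] turn units -0.03
t 18.93 pos [0.6349 0.2021 0.1764] yaw -0.2765 tilt [-0.049  0.011 -0.999] w 0.0133 F [ 0.3  0.6 -2.4]
to go units [ 0.128 -0.132  0.558] turn units -0.03
t 19.6 pos [0.6395 0.2017 0.2358] yaw -0.2763 tilt [-0.041  0.012 -0.999] w 0.0133 F [ 0.4 -0.2 -3.2]
to go units [ 0.103 -0.122  1.154] turn units -0.03
```

```bash
q(){ python3 - <<'E'
from h import *
from cell import robot
togo(robot.sense(),[.648,.212,.12],-.2735)
E
}
python3 -m handwheel '[[[0,0,0.35,0],[0,0,0.35,0],[0,0,0,0]]]'|grep xx; q
python3 -m handwheel '[[[0,0,-0.08,0],[0,0,-0.08,0],[0,0,-0.08,0],[0,0,-0.08,0],[0,0,-0.08,0],[0,0,-0.08,0],[0,0,-0.08,0],[0,0,-0.08,0],[0,0,0,0]]]'|grep xx; q
python3 -m handwheel '[[[0,0,0.35,0],[0,0,0.35,0],[0,0,0,0]]]'|grep xx; q
python3 -m handwheel '[[[0,0,-0.08,0],[0,0,-0.08,0],[0,0,-0.08,0],[0,0,-0.08,0],[0,0,-0.08,0],[0,0,-0.08,0],[0,0,-0.08,0],[0,0,-0.08,0],[0,0,0,0]]]'|grep xx; q
```

```text
t 19.85 pos [0.6394 0.203  0.1688] yaw -0.2761 tilt [-0.032  0.013 -0.999] w 0.0131 F [-1.9  0.  -4.2]
to go units [ 0.075 -0.109  0.486] turn units -0.03
t 20.6 pos [0.6451 0.2025 0.2507] yaw -0.2759 tilt [-0.019  0.015 -1.   ] w 0.0137 F [ 0.8 -0.4 -2.4]
to go units [ 0.031 -0.087  1.307] turn units -0.02
t 20.85 pos [0.6468 0.2039 0.1848] yaw -0.2758 tilt [-0.008  0.016 -1.   ] w 0.0134 F [-2.1 -0.2 -4.2]
to go units [-0.002 -0.072  0.65 ] turn units -0.02
t 21.6 pos [0.6505 0.2032 0.2669] yaw -0.2757 tilt [ 0.004  0.018 -1.   ] w 0.0134 F [-0.2  0.5 -2.6]
to go units [-0.047 -0.051  1.47 ] turn units -0.02
```

The tilt is now small, (0.004, 0.018). Next comes the descent to the hover height.

```bash
q(){ python3 - <<'E'
from h import *
from cell import robot
togo(robot.sense(),[.648,.212,.12],-.2735)
E
}
python3 -m handwheel '[[[-0.04,-0.05,0.1,0],[0,-0.02,0.2,0],[0,0,0.2,0],[0,0,0.2,0],[0,0,0.2,0],[0,0,0.1,0],[0,0,0.05,0],[0,0,0,0]]]'|grep xx; q
```

```text
t 22.27 pos [0.6462 0.216  0.1533] yaw -0.2749 tilt [ 0.001  0.019 -1.   ] w 0.0134 F [ 0.1 -0.5 -3.2]
to go units [0.03  0.04  0.332] turn units -0.01
```

```bash
q(){ python3 - <<'E'
from h import *
from cell import robot
togo(robot.sense(),[.648,.212,.12],-.2735)
for n in("top","scene"):
  c=robot.camera(n);cv2.imwrite(f"pics/{n}8.png",c["pixels"][:,:,::-1])
t=cv2.imread("pics/top8.png");cv2.imwrite("pics/z8t.png",cv2.resize(t[120:250,140:270],None,fx=4.5,fy=4.5,interpolation=cv2.INTER_CUBIC))
s=cv2.imread("pics/scene8.png");cv2.imwrite("pics/z8s.png",cv2.resize(s[225:315,260:380],None,fx=6,fy=6,interpolation=cv2.INTER_CUBIC))
E
}
python3 -m handwheel '[[[0.03,0.04,0.05,0],[0,0,0.06,0],[0,0,0.06,0],[0,0,0.06,0],[0,0,0.05,0],[0,0,0.03,0],[0,0,0,0]]]'|grep xx; q
```

```text
t 22.85 pos [0.6506 0.2117 0.1229] yaw -0.2753 tilt [ 0.007  0.02  -1.   ] w 0.0134 F [ 0.  -0.2 -3. ]
to go units [-0.026  0.005  0.029] turn units -0.02
```

View pics/z8s.png

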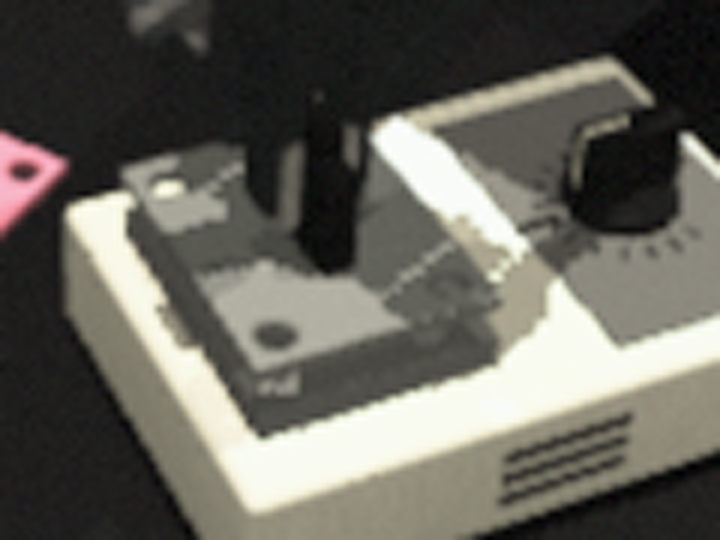

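View pics/z8t.png

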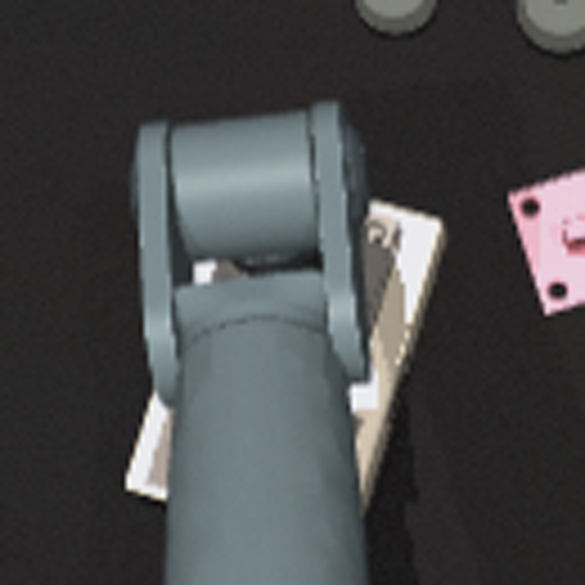

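```bash
python3 -m handwheel '[[[-0.025,0.005,0.02,0],[0,0,0.01,0],[0,0,0,0],[0,0,0,0],[0,0,0,0]]]'|grep xx
python3 - <<'E'
from h import *
from cell import robot
s=robot.sense();togo(s,[.648,.212,.12],-.2735)
M=R.from_rotvec(s["tool_rot"]).as_matrix()
# tool axes -> cover axes: cover x = tool x, y=-tool y, z up ; grasp-time tilt ref ~0
ctr=s["tool_pos"]+M[:,2]*.0109
X,Y,Z=M[:,0],-M[:,1],-M[:,2]
c=robot.camera("scene");im=c["pixels"][:,:,::-1].copy()
def P(x,y,z):return ctr+X*x+Y*y+Z*z
top=-.023+.006
big=cv2.resize(im[225:315,260:380],None,fx=6,fy=6,interpolation=cv2.INTER_CUBIC)
tr=lambda uv:tuple(((uv-np.array([260,225])+.5)*6-.5).round().astype(int))
L=[(45,55),(-45,55),(-45,-55),(45,-55)]
for z,col in((top,(0,255,0)),(-.023,(255,255,0))):
    q=[tr(u) for u in proj(c,[P(a/1e3,b/1e3,z) for a,b in L])]
    cv2.polylines(big,[np.array(q,np.int32)],True,col,1)
for a,b in L4:
    th=np.linspace(0,6.3,40)
    q=[tr(u) for u in proj(c,[P(a+.007*np.cos(t),b+.007*np.sin(t),top) for t in th])]
    cv2.polylines(big,[np.array(q,np.int32)],True,(0,0,255),1)
# expected flange outline
a=-.2735;Rm=np.array([[np.cos(a),-np.sin(a)],[np.sin(a),np.cos(a)]])
q=[tr(u) for u in proj(c,[[*(np.array([.648,.212])+Rm@np.array(l)/1e3),.075] for l in L])]
cv2.polylines(big,[np.array(q,np.int32)],True,(255,0,255),1)
cv2.imwrite("pics/z9.png",big)
g=im.astype(float).mean(2)
hp=proj(c,[P(x,y,top) for x,y in L4]);print("pred hole px",hp.round(1).tolist())
for i in (0,):
    b=blob(g,hp[i],3.5); w=ray(c,b,P(*L4[i],top)[2])[0]; print("hole",i,b.round(2),"world-pred mm",((w-P(*L4[i],top))*1e3).round(1))
u=np.array([P(x,y,-.023)[:2] for x,y in L4]);th=np.array([.648,.212])+L4@Rm.T
print("pred hole-thread mm",((u-th)*1e3).round(1).tolist(),"underside z",[P(x,y,-.023)[2].round(4) for x,y in L4])
E
```

```text
t 23.37 pos [0.6488 0.2124 0.1219] yaw -0.275 tilt [ 0.01  0.02 -1.  ] w 0.0132 F [ 0.3 -0.4 -2.9]
to go units [-0.007  0.007  0.018] turn units -0.01
pred hole px [[306.0, 280.4], [334.7, 271.7], [315.1, 247.8], [288.2, 255.1]]
hole 0 [306.28 280.84] world-pred mm [0.4 1.3 0. ]
pred hole-thread mm [[1.2, 1.0], [1.2, 1.1], [1.1, 1.2], [1.1, 1.1]] underside z [np.float64(0.089), np.float64(0.0887), np.float64(0.0869), np.float64(0.0872)]
```

View pics/z9.png

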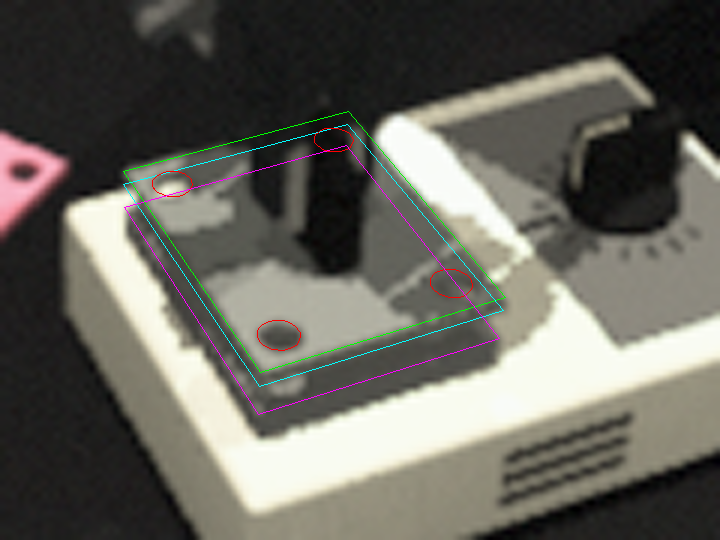

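The predicted outline and holes agree with the image (hole 0 within about 1.3 mm). One small trim remains.

```bash
python3 -m handwheel '[[[-0.008,0.018,0.015,0],[0,0,0,0],[0,0,0,0],[0,0,0,0],[0,0,0,0]]]'|grep xx
cat > chk.py <<'E'
from h import *
from cell import robot
s=robot.sense();togo(s,[.648,.212,.12],-.2735);print("qd",np.abs(s["qd"]).max())
M=R.from_rotvec(s["tool_rot"]).as_matrix()
ctr=s["tool_pos"]+M[:,2]*.0109;X,Y,Z=M[:,0],-M[:,1],-M[:,2]
P=lambda x,y,z:ctr+X*x+Y*y+Z*z
a=-.2735;Rm=np.array([[np.cos(a),-np.sin(a)],[np.sin(a),np.cos(a)]])
u=np.array([P(x,y,-.023) for x,y in L4]);th=np.array([.648,.212])+L4@Rm.T
print("pred hole-thread mm",((u[:,:2]-th)*1e3).round(1).tolist(),"z",u[:,2].round(4))
for n,ii in (("scene",(0,3)),("top",(3,))):
  c=robot.camera(n);g=c["pixels"].astype(float).mean(2)
  cv2.imwrite(f"pics/{n}F.png",c["pixels"][:,:,::-1])
  for i in ii:
    p=P(*L4[i],-.017);hp=proj(c,p)[0]
    gg=255-g if (n=="scene" and i==3) else g
    b=blob(gg,hp,3.5);w=ray(c,b,p[2])[0];print(n,"hole",i,hp.round(1),b.round(2),"img-pred mm",((w-p)*1e3).round(1))
t=cv2.imread("pics/topF.png");s=cv2.imread("pics/sceneF.png")
o=np.hstack([cv2.resize(t[150:215,180:245],(390,390),interpolation=cv2.INTER_CUBIC),cv2.resize(s[230:295,270:335],(390,390),interpolation=cv2.INTER_CUBIC)])
cv2.imwrite("pics/zF.png",o)
E
python3 chk.py
```

```text
t 23.83 pos [0.6476 0.2107 0.1205] yaw -0.2752 tilt [ 0.011  0.02  -1.   ] w 0.0135 F [ 0.5 -0.7 -2.7]
to go units [ 0.    -0.013  0.005] turn units -0.02
qd 0.0023157375846269415
pred hole-thread mm [[0.0, -0.7], [0.0, -0.6], [-0.1, -0.5], [-0.1, -0.6]] z [0.0877 0.0874 0.0855 0.0858]
scene hole 0 [305.8 280.1] [306.13 280.63] img-pred mm [ 0.5  1.4 -0. ]
scene hole 3 [288.1 255. ] [287.44 256.38] img-pred mm [4.  2.5 0. ]
top hole 3 [223.2 172. ] [219.58 171.47] img-pred mm [ 1.5 11.2 -0. ]
```

View pics/zF.png

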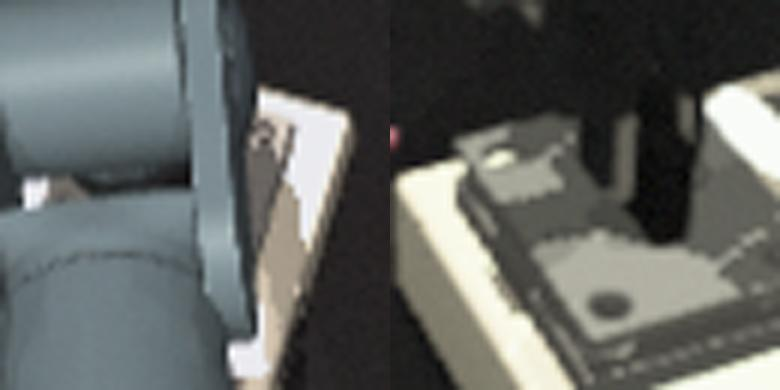

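Run:
```python
import cv2,numpy as np
t=cv2.imread("pics/topF.png")
cv2.imwrite("pics/zG.png",cv2.resize(t[160:190,212:242],(600,600),interpolation=cv2.INTER_NEAREST))
print(t[164:182,217:234].mean(2).astype(int))
```

```text
[[ 65  65  78  63  58  42 102  82  44  37  35  36  36  36  37  35  35]
 [ 72  65  79  62  56  42 196 178 151 144  98  56  40  35  36  38  40]
 [ 78  54  69  60  51  42 232 235 232 228 195 161 149 110  81  43  37]
 [ 91  55  58  59  52  58 227 234 236 236 236 233 231 205 179 152 145]
 [109  59  52  61  49  80 205 223 229 231 234 235 236 236 235 233 229]
 [111  58  55  56  48  93 175 183 201 211 223 226 235 236 236 236 236]
 [123  59  54  53  44 110 105 108 179 201 204 193 226 235 236 236 236]
 [143  64  57  47  50  81 122 118 112 200 202 111 191 234 236 236 236]
 [142  61  55  43  81 130 143 141 118 200 195 105 215 235 236 236 236]
 [139  63  51  42 102 174  96  69 154 200 155 122 232 236 236 236 236]
 [143  61  49  48  91 148 103 100 144 200 120 121 233 236 236 236 236]
 [142  62  48  57  99  97  95  96  99 189 118 155 234 235 236 235 236]
 [141  63  51  50  99  99 100 101  98 150  96 215 234 236 236 236 236]
 [139  72  52  49  97 100 100 100 101  99  91 233 236 236 236 236 236]
 [137  77  52  49  94 100  99 100  98  93 137 233 236 236 236 236 236]
 [137  89  54  50  87  99 101 101  99  78 187 234 236 236 236 236 236]
 [136 106  56  50  84  97 100  98  95  74 152 220 235 236 236 236 236]
 [137 110  56  49  83 100 100 101  81 100 150 154 234 236 236 236 235]]
```

View pics/zG.png

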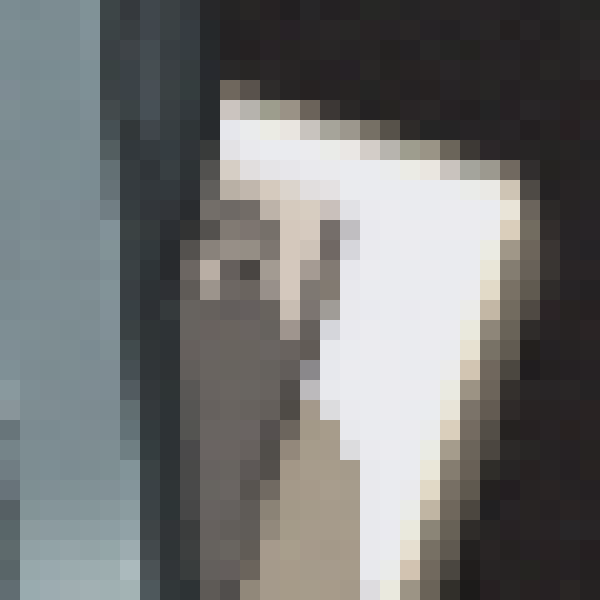

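In the top view the dark thread (224,173) sits inside the corner hole, which is centred at about (223.2,172.4) against a predicted (223.2,172.0). The views agree to about 1–2 mm, so one drift check and then I hand in.

```bash
python3 chk.py | head -4
python3 - <<'E'
from h import *
from cell import robot
c=robot.camera("top")["pixels"].astype(int);o=cv2.imread("pics/top0.png")[:,:,::-1].astype(int)
for n,(x,y) in dict(spare=(357,235),vial=(294,225),dish=(301,257),flaskR=(390,198),f1=(228,117),f2=(264,120),f3=(293,114),driver=(130,240)).items():
    print(n,np.abs(c-o)[y-14:y+14,x-14:x+14].mean().round(1))
robot.job_done()
print(robot.sense()["time_s"])
E
```

```text
t 23.93 pos [0.6476 0.2107 0.1205] yaw -0.2751 tilt [ 0.011  0.02  -1.   ] w 0.0131 F [-0.2  0.7 -1.6]
to go units [ 0.    -0.013  0.005] turn units -0.02
qd 0.0013804870395229688
pred hole-thread mm [[0.0, -0.7], [0.1, -0.6], [-0.1, -0.5], [-0.1, -0.6]] z [0.0877 0.0873 0.0855 0.0858]
spare 3.5
vial 1.6
dish 6.6
flaskR 1.4
f1 1.4
f2 1.4
f3 1.4
driver 1.7
the job is handed in; nothing more can be done
the job is handed in; nothing more can be done
```

I turned the dial to its index line, then gripped the four-hole cover by its rib. I handed the job in at about 24 s with the cover still held over the flange. No verdict is reported, so these are my own last checks:

- **Dial:** The gripper angle at release puts it about 0.01 rad off the index. A pixel fit of the pointer line gave 0.06 rad, so the two differ slightly, but both are inside the 0.15 limit.
- **Cover height and tilt:** Its underside is about 10.5 to 12.5 mm above the flange, and the tilt is about 0.02 rad. On the way the arm had tilted to about 0.05 rad, and I corrected most of it with extra up-and-down moves before lowering the cover.
- **Hole alignment:** Predicted from the gripper pose, each hole is within 0.7 mm of its thread.
    - The camera views suggest up to about 1.5 mm more: scene hole 0 is off by (0.5, 1.4) mm, and hole 3 read by eye in the top view is off by about 1 mm.
    - The automatic reading of hole 3 failed in both views because of shadow and the arm blocking it. It gave 4.7 mm and 11 mm, and I ignored those.
- **Other things on the bench:** I touched nothing else, and the before-and-after top views show nothing moved. The spare and dish areas differ slightly more than the rest, which I put down to the arm's shadow.

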